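Snug up an adjustable wrench and tighten the lock nut of a bench water outlet

TASK

The adjustable wrench lies flat on the counter with its open jaws round the lock nut of the brass water outlet. Roll the wrench's worm until the jaw has closed snugly on the nut with no play left, then swing the handle to turn the nut an eighth of a turn (45 degrees) clockwise seen from above. Work gently, leave the wrench snug on the nut, and do not disturb the things standing around.

Things in the scene. Friction and masses are not known exactly. Their poses are not given: they have to be found in the camera images.
- valve: brass bench water outlet fixed to the counter: a 24 mm thick upright round body (30 mm at its cap) to 50 mm above the counter, standing in the lock nut; a barbed hose nozzle 12 to 17 mm thick sticks out 58 mm level along its +x at 33 mm height. Origin: on the counter, on the axis of the nut. z up. Its +x points away from the wrench's handle as the wrench starts
- nut: hexagonal brass lock nut, 30 mm across flats, 34.6 mm across corners, from 1 to 17 mm above the counter. Origin: on its vertical axis, at counter level. z up; at the start two opposite flats face its +y and -y, so the wrench's jaws close on these
- nut_turn (a joint): how far the nut has been turned clockwise seen from above, rad: 0 at the start; 0.785 is an eighth of a turn. Turning it takes about 0.35 N m (2 to 3 N at the middle of the wrench's handle) throughout; it stays where it is left
- wrench: loose steel adjustable wrench, 243 mm long behind the nut, 0.56 kg, 14 mm thick, flat on the counter. Origin: underside, on the handle's centre line, at the nut's axis once shut on it. +x from handle to jaws, z up. Handle 24 mm wide, x -61 to -229 mm. Head 55 mm wide, x -62 to -19 mm. Fixed jaw on the -y side, face at y = -15 mm; jaws reach x = +14 mm. It shifts if pushed
- jaw: the wrench's sliding jaw, on its +y side, 34 mm long, 12 mm wide, 14 mm thick; it slides along the wrench's y and moves only by rolling the worm. Its origin sits where the wrench's origin is when the jaw opening is 37 mm and moves with it; use the point jaw_face
- jaw_face (a point): middle of the sliding jaw's gripping face, at half its thickness. In the wrench's axes its y minus -15 mm is the jaw opening: 35.5 to 38.5 mm at the start, 30 mm when shut on the nut
- worm: knurled steel worm: a roller 18 mm thick, 20 mm long in the wrench's head, axle along the wrench's y. Origin: its centre, 10 mm above the counter; its axes turn with it. Rolling its top towards the jaws closes the jaw 7 mm per turn (1.1 mm per 9 mm rubbed), the other way opens it. It stays where left; it stalls, and the drag on the fingertip rises, when the jaw is shut on the nut
- worm_top (a point): the top of the worm, 42 mm behind the wrench's origin, 19 mm above the counter and 5 mm proud of the head (fixed to the wrench). A shut fingertip pressed here with 8 to 15 N (over 40 N harms it: come down slowly) and rubbed level towards the jaws (the wrench's +x) rolls it; that takes about 5 N of drag, the knurl grips well (friction about 1.5). Lift off to go back for the next stroke
- handle_mid (a point): a point in the middle of the handle, 150 mm behind the wrench's origin, at half its thickness (7 mm above the counter). Pushing the handle here towards the wrench's +y (or gripping it across its 24 mm width) swings it clockwise about the nut
- soap: green soap bottle, 60 mm thick, 150 mm high, standing near the work; leave it. Origin: centre of its underside
- mug: white mug, 80 mm thick with a handle, 90 mm high; leave it. Origin: centre of its underside
- jar: jar with a white lid, 70 mm thick, 90 mm high; leave it. Origin: centre of its underside
Things that resemble listed ones, but are neither listed nor needed, are in the scene too. Of the things like the valve, leave any that is red or white; of the rest the smaller one is meant.

How it is judged:
On the way, in this order (a step that is already met when the one before it is completed fails the run):
1. the jaw is rolled shut: opening under 31 mm and pressing on the nut, the nut not yet turned (y of jaw_face in the frame of wrench below 0.016 m and contact force between jaw and nut above 3 N and value of joint nut_turn below 0.15 rad), for 0.2 s.
2. the nut is turned an eighth of a turn with the jaw still snug (value of joint nut_turn above 0.61 rad and y of jaw_face in the frame of wrench below 0.016 m), for 0.2 s.
At the end, for the whole second after the job is handed in: the nut turned 0.61 to 0.96 rad (35 to 55 degrees) clockwise, the wrench lying flat (within 0.1 rad) and at rest on the nut, its origin within 6 mm of the nut's axis, its jaw opening under 31 mm on the 30 mm nut, released (all of step 2 and value of joint nut_turn below 0.96 rad and horizontal distance between wrench and nut below 0.006 m and angle between wrench's own z axis and vertical below 0.1 rad and linear speed of wrench below 0.02 m/s); the robot touches nothing.
It fails at once if the fingers press on the wrench (its worm and handle included) with more than 40 N (contact force between the fingers and wrench above 40 N).
It fails at once if a bystander is moved more than 30 mm or tipped (distance of any of soap, mug, jar from where it was at the start of the episode above 0.03 m or angle between any of soap, mug, jar's own z axis and vertical above 0.4 rad).
It also fails if it takes over 72 s, if anything falls off the work surface, if the arm or the gripper's body presses on something with over 40 N, if the wrist force passes 120 N, or if a joint passes its speed limit or range.

ROBOT

A 6-joint arm with a two-finger parallel gripper is mounted at the origin on the work surface. World frame = base frame: x ahead of the robot, y to its left, z up, the work surface at z = 0. Lengths are in m, angles in rad, forces in N, time in s.
With the tool pointing down it reaches from about 0.35 to 0.975 m from the base axis. Payload 17.4 kg.
Tool frame: the origin (TCP) lies between the finger pads; the fingertips stand 17 mm ahead of it and the grasp point (between the pads) lies 2 mm behind it; z points along the fingers, y is the direction in which the jaws open and shut (so a half turn about z gives the same grasp; the last joint's range is limited). The gripper opens to 85 mm and grips with 20 to 120 N. Pads are 22 mm wide; open, the fingers measure 114 mm over their backs; the gripper's body (76 mm by 85 mm) begins 54 mm behind the grasp point. The pads swing forward as they close: fully open they stand 13 mm farther back than shut.
Start: joints at [1.209, 0.116, 1.442, -0, 1.584, -0.038], TCP at [0.215, 0.64, 0.248] pointing down, gripper open.
Joint ranges: [-2.83, 2.83], [-0.83, 2.19], [0.07, 2.5], [-1.14, 4.28], [0.01, 3], [-2.97, 2.97]. Speed limits (rad/s): [1.89, 1.89, 2.22, 3.14, 3.14, 3.14].

INTERFACE

Orientations are given as a unit quaternion [w, x, y, z].
In Python, from bench import bot gives the robot as it stands.
- The arm moves only by the tool drive_tool, never from a script. Its argument "increments" is a list of rows, each an object of numbers: "wx", "wy", "wz": the turn, a rotation vector about the world's x, y, z normalised to -1 to 1, where 1 is 0.1 rad; "x", "y", "z": the shift along the world's x, y, z normalised to -1 to 1, where 1 is 20 mm; "fingers": the finger opening in mm, from 0 to 85.4. A call has exactly 10 rows; each row shifts and turns the pose as measured when the row begins; what a row does not reach is not made up. A row lasts 1/10 s, in which the tool goes at most 50 mm and 8.59 degrees, less where a joint would pass 70% of its speed; a pose out of reach is approached as far as the arm can. A call with a number of a shift or a turn outside -1 to 1 is refused whole. A call with a gripper value outside its range is refused whole. The fingers move at their own pace and stop on an object; the grip force is fixed at half the most. Time passes only in rows, so rows that do not move let the fingers close, or fill a call up. It gives the time, the measured TCP pose, the force and the opening at its end, in the units of the state.
- bot.get_state(): the state, without advancing time (a new reading comes with each control period).
- bot.grab_frame(name): name is "side" or "top"; returns a dict with "frame" (420x560x3 uint8, red, green, blue), "depth" (420x560 float32, m along the optical axis (not along the pixel's ray), 0 where there is no reading), "mtx" (3x3 intrinsics, pixels), "distortion" ([k1, k2, p1, p2, k3] as OpenCV has them; the pictures are not rectified), "rvec" (rotation vector, rad) and "tvec" (3), from world to camera coordinates, as OpenCV has them. Camera axes: x right, y down, z forward; pixel columns grow to the right and rows downward; lengths in m; the calibration is good to about 2 mm. A picture is of the moment at which its call begins.
- bot.sign_off(): hands the job in, once; it reports no verdict.
Trained networks look in a picture, given as the dict that the camera call returned (one of the last four; its "shot" number tells which), for a name from the list of things; names that differ only in an ending like _2 or _b are one class to them, and where a whole thing is asked for, a point or a joint stands for the part that bears it (a point fixed in the world has none). Each returns a list of dicts, best first, with "confidence" (0 to 1); they miss things now and then, are a little off and sometimes report something else, mostly with a low value. They report only what shows in the picture. A call takes as long as a camera call. They do not tell look-alikes from the thing itself.
- bot.boxes_of(picture, name): "bbox" ([left, top, right, bottom] in pixels, round what is visible of it).
The state is a dict: "clock": time; "joint_positions": joint angles; "dq": joint speeds; "joint_efforts": joint torques, N m; "tool_pos": TCP position; "tcp_rot": TCP orientation; "force": force on the tool from outside, world axes, zero at the start; "moment": the same for the moment, N m; "grip_width": finger opening in m.
Only numpy, scipy, OpenCV 4.12 (cv2) and the standard library are available. Lean on these libraries where they do the work, as an engineer would, in place of code of your own. Each camera call takes 0.05 s, during which the arm holds its last target. There are 200 camera calls.

## Working session

There is one attempt and no reset: what is moved stays moved. The work goes in short steps, Python scripts to look and compute and a tool call to move; the robot and the scene stay as the last step left them, time stands still between calls to the robot, and variables do not carry over. Pictures are saved under pics/ and viewed, about 8 in all and at most 12, crops included, and the job is handed in when it is done.

Besides the shell and the picture viewer there is one more tool, called after "Call:" in YAML: its name, and indented under it one key for each argument. drive_tool: Moves the arm, as the interface text tells. Scaled input: -1 to 1 covers 20 mm each way for a shift and 0.1 rad each way for a turn. Its arguments: {"type":"object","properties":{"increments":{"type":"array"}},"required":["increments"]}

```bash
mkdir -p pics; ls; cat > h.py <<'E'
import numpy as np, cv2
from bench import bot
def shot(cam,fn=None):
    p=bot.grab_frame(cam)
    if fn: cv2.imwrite('pics/'+fn,p['frame'][...,::-1])
    return p
def cloud(p):
    h,w=p['depth'].shape
    u,v=np.meshgrid(np.arange(w),np.arange(h))
    n=cv2.undistortPoints(np.stack([u,v],-1).reshape(-1,1,2).astype(np.float32),p['mtx'],np.array(p['distortion'])).reshape(h,w,2)
    z=p['depth'];c=np.dstack([n[...,0]*z,n[...,1]*z,z])
    R=cv2.Rodrigues(np.array(p['rvec'],float))[0]
    W=(c-np.array(p['tvec']).reshape(3))@R
    W[z==0]=np.nan
    return W
E
python3 - <<'E'
from h import *
ps={c:shot(c) for c in('top','side')}
im=np.hstack([cv2.resize(ps[c]['frame'],(560,420)) for c in ps])
for c in ps:
    cv2.imwrite(f'pics/{c}1.png',ps[c]['frame'][...,::-1])
    W=cloud(ps[c]);np.save(c+'.npy',W)
    for n in('valve','nut','wrench','jaw','worm','soap','mug','jar'):
        for b in bot.boxes_of(ps[c],n):
            if b['confidence']<.2: continue
            l,t,r,bb=map(int,b['bbox']);m=W[(t+bb)//2,(l+r)//2]
            print(c,n,round(b['confidence'],2),[l,t,r,bb],m.round(3))
E
```

```text
pics
top valve 0.87 [244, 285, 286, 310] [ 0.386 -0.032  0.045]
top valve 0.82 [303, 268, 352, 289] [ 0.431 -0.167  0.056]
top valve 0.62 [304, 214, 336, 226] [ 0.558 -0.151  0.039]
top valve 0.62 [379, 221, 416, 241] [ 0.536 -0.323  0.037]
top nut 0.53 [251, 287, 264, 297] [ 0.398 -0.016  0.062]
top nut 0.5 [313, 266, 318, 271] [ 0.45  -0.143  0.005]
top wrench 0.76 [211, 211, 318, 246] [ 0.539 -0.024  0.012]
top jaw 0.5 [215, 210, 317, 243] [ 0.544 -0.029  0.012]
top jaw 0.46 [345, 146, 383, 181] [ 0.677 -0.24   0.092]
top worm 0.65 [290, 218, 297, 232] [ 0.547 -0.091  0.022]
top soap 0.98 [147, 100, 184, 135] [0.769 0.187 0.107]
top mug 0.76 [383, 283, 431, 332] [ 0.366 -0.353  0.004]
top jar 0.56 [347, 146, 381, 182] [ 0.675 -0.24   0.091]
side valve 0.89 [360, 194, 384, 239] [ 0.423 -0.12   0.066]
side valve 0.79 [346, 157, 364, 185] [ 0.531 -0.291  0.042]
side valve 0.71 [350, 237, 389, 286] [0.38  0.003 0.063]
side valve 0.57 [309, 190, 326, 216] [ 0.554 -0.123  0.046]
side nut 0.8 [360, 222, 384, 235] [ 0.419 -0.127  0.028]
side nut 0.56 [354, 268, 379, 286] [0.38  0.005 0.02 ]
side nut 0.54 [348, 173, 360, 188] [ 0.531 -0.293  0.013]
side wrench 0.92 [284, 206, 333, 286] [ 0.523 -0.023  0.009]
side jaw 0.58 [300, 202, 311, 217] [ 0.585 -0.124  0.014]
side soap 0.71 [117, 206, 159, 278] [0.764 0.209 0.096]
side mug 0.95 [398, 155, 442, 203] [ 0.372 -0.294  0.074]
side jar 0.76 [283, 143, 311, 179] [ 0.663 -0.223  0.066]
```

```bash
python3 - <<'E'
import cv2
a=cv2.imread('pics/top1.png');cv2.imwrite('pics/top1c.png',cv2.resize(a[180:320,180:440],None,fx=3,fy=3,interpolation=cv2.INTER_CUBIC))
E
```

```text
(no output)
```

View pics/top1c.png

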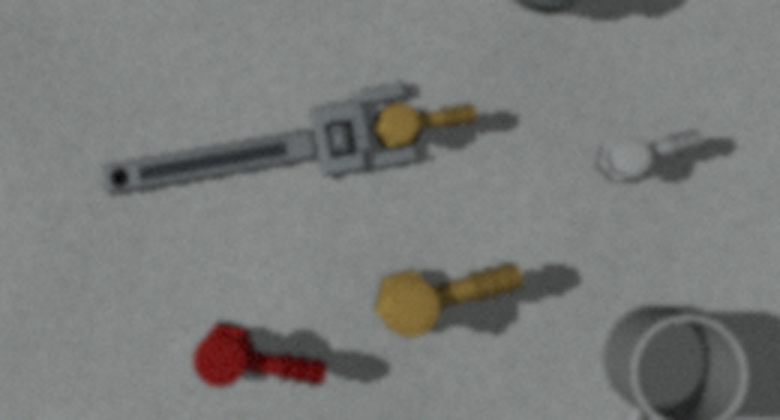

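View pics/side1.png

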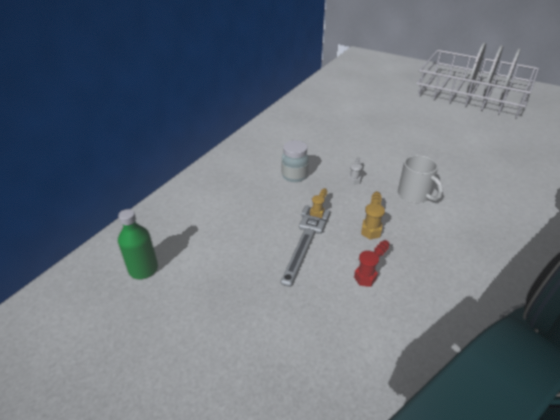

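The top crop shows the wrench from handle end at crop (115,177) to jaws at about (415,120). Its worm is at (342,137), and the small brass valve is in the jaws at (398,123). Image up is world +x, so the sliding jaw is the upper one. The side view shows the soap, jar and mug well clear.

```bash
cat > m.py <<'E'
from h import *
def axis(W,fr,verb=True):
    # handle: low-saturation points 8..22 mm high in region
    hsv=cv2.cvtColor(fr,cv2.COLOR_RGB2HSV)
    g=(W[...,2]>.007)&(W[...,2]<.026)&(W[...,0]>.44)&(W[...,0]<.66)&(W[...,1]>-.17)&(W[...,1]<.14)&(hsv[...,1]<70)
    n,l,s,_=cv2.connectedComponentsWithStats(g.astype(np.uint8))
    k=1+np.argmax(s[1:,4]);P=W[l==k]
    return P,l==k
if __name__=='__main__':
    for c in('top','side'):
        fr=cv2.imread(f'pics/{c}1.png')[...,::-1].copy();W=np.load(c+'.npy')
        P,_=axis(W,fr)
        m=P[:,:2].mean(0);d=np.linalg.svd(P[:,:2]-m,full_matrices=False)[2][0]
        d*=-np.sign(d[1])
        t=(P[:,:2]-m)@d
        for _ in range(3):
            H=P[(t<t.min()+.165)&(t>t.min()+.005)]; m2=H[:,:2].mean(0);d=np.linalg.svd(H[:,:2]-m2,full_matrices=False)[2][0];d*=-np.sign(d[1]);t=(P[:,:2]-m2)@d
        n=np.array([-d[1],d[0]]);s=(P[:,:2]-m2)@n
        hb=m2+t.min()*d
        print(c,len(P),'dir',d,np.degrees(np.arctan2(d[1],d[0])),'back end',hb,'len',np.ptp(t),'z',np.median(P[:,2]),'origin',hb+.229*d, 'or 243', hb+.243*d)
        for a in np.arange(0,.27,.02):
            q=(t-t.min()>a)&(t-t.min()<a+.02);print(round(a,2),(s[q].min()*1e3).round(),(s[q].max()*1e3).round(),(np.median(P[q,2])*1e3).round(1))
        B=(W[...,2]>.035)&(W[...,2]<.06)&(abs(W[...,0]-.56)<.04)&(W[...,1]<-.09)&(W[...,1]>-.2)
        Q=W[B];print('valve',Q.min(0),Q.max(0),Q[Q[:,2]>.045].mean(0))
    print()
E
python3 m.py
```

```text
top 1331 dir [ 0.19176946 -0.98144   ] -78.94393400250335 back end [0.50962253 0.09158746] len 0.24277250209216142 z 0.014075925165556717 origin [ 0.55353773 -0.1331623 ] or 243 [ 0.55622251 -0.14690246]
0.0 -11.0 12.0 13.8
0.02 -12.0 12.0 14.1
0.04 -11.0 12.0 14.0
0.06 -11.0 12.0 14.1
0.08 -12.0 12.0 13.8
0.1 -12.0 12.0 13.8
0.12 -12.0 12.0 14.0
0.14 -12.0 12.0 14.2
0.16 -26.0 28.0 14.1
0.18 -27.0 28.0 14.9
0.2 -27.0 35.0 14.0
0.22 -27.0 35.0 13.8
0.24 -24.0 32.0 13.7Traceback (most recent call last):
  File "m.py", line 22, in <module>
    q=(t-t.min()>a)&(t-t.min()<a+.02);print(round(a,2),(s[q].min()*1e3).round(),(s[q].max()*1e3).round(),(np.median(P[q,2])*1e3).round(1))
                                                        ~~~~~~~~^^
    return umr_minimum(a, axis, None, out, keepdims, initial, where)
ValueError: zero-size array to reduction operation minimum which has no identity
```

```bash
python3 - <<'E'
from h import *
from scipy.spatial.transform import Rotation as R
s=bot.get_state();print(s['clock'],s['force'],s['grip_width'],s['tool_pos'])
M=R.from_quat(s['tcp_rot'],scalar_first=True).as_matrix();print(M.round(3))
d=np.array([.1918,-.9814])
for sg in(1,-1):
  T=np.column_stack([np.r_[sg*d,0],np.cross([0,0,-1],np.r_[sg*d,0]),[0,0,-1]])
  print(R.from_matrix(T@M.T).as_rotvec())
for c in('top','side'):
    W=np.load(c+'.npy')
    B=(W[...,2]>.044)&(W[...,2]<.06)&(abs(W[...,0]-.56)<.04)&(W[...,1]<-.09)&(W[...,1]>-.2)
    Q=W[B];print('valve',len(Q),Q.min(0),Q.max(0),(Q.min(0)+Q.max(0))/2)
E
```

```text
0.9 [-0.14071872 -0.04170691 -0.41924349] 0.08507386291454701 [0.21476593 0.63990778 0.2483282 ]
[[-0.948  0.318  0.   ]
 [ 0.318  0.948 -0.   ]
 [-0.     0.    -1.   ]]
[-4.72262720e-05  4.41968541e-05  2.08757070e+00]
[ 3.83481878e-05  4.09767162e-05 -1.05402195e+00]
valve 138 [ 0.54153031 -0.17096413  0.04420033] [ 0.57062593 -0.12187002  0.05374221] [ 0.55607812 -0.14641708  0.04897127]
valve 97 [ 0.54317867 -0.14988201  0.04465972] [ 0.57153361 -0.11830655  0.05341378] [ 0.55735614 -0.13409428  0.04903675]
```

Call:
drive_tool:
  increments:
    - {"x": 0.43, "y": -0.95, "wz": -0.4, "fingers": 0}
    - {"x": 0.43, "y": -0.95, "wz": -0.4, "fingers": 0}
    - {"x": 0.43, "y": -0.95, "wz": -0.4, "fingers": 0}
    - {"x": 0.43, "y": -0.95, "wz": -0.4, "fingers": 0}
    - {"x": 0.43, "y": -0.95, "wz": -0.4, "fingers": 0}
    - {"x": 0.43, "y": -0.95, "wz": -0.4, "fingers": 0}
    - {"x": 0.43, "y": -0.95, "wz": -0.4, "fingers": 0}
    - {"x": 0.43, "y": -0.95, "wz": -0.4, "fingers": 0}
    - {"x": 0.43, "y": -0.95, "wz": -0.4, "fingers": 0}
    - {"x": 0.43, "y": -0.95, "wz": -0.4, "fingers": 0}

```text
schema error: expected keys wx, wy, wz, x, y, z, fingers
```

Call:
drive_tool:
  increments:
    - {"x": 0.43, "y": -0.95, "wz": -0.4, "fingers": 0}
    - {"x": 0.43, "y": -0.95, "wz": -0.4, "fingers": 0}
    - {"x": 0.43, "y": -0.95, "wz": -0.4, "fingers": 0}
    - {"x": 0.43, "y": -0.95, "wz": -0.4, "fingers": 0}
    - {"x": 0.43, "y": -0.95, "wz": -0.4, "fingers": 0}
    - {"x": 0.43, "y": -0.95, "wz": -0.4, "fingers": 0}
    - {"x": 0.43, "y": -0.95, "wz": -0.4, "fingers": 0}
    - {"x": 0.43, "y": -0.95, "wz": -0.4, "fingers": 0}
    - {"x": 0.43, "y": -0.95, "wz": -0.4, "fingers": 0}
    - {"x": 0.43, "y": -0.95, "wz": -0.4, "fingers": 0}

```text
schema error: expected keys wx, wy, wz, x, y, z, fingers
```

Call:
drive_tool:
  increments:
    - {"x": 0.43, "y": -0.95, "wz": -0.4, "fingers": 0}
    - {"x": 0.43, "y": -0.95, "wz": -0.4, "fingers": 0}
    - {"x": 0.43, "y": -0.95, "wz": -0.4, "fingers": 0}
    - {"x": 0.43, "y": -0.95, "wz": -0.4, "fingers": 0}
    - {"x": 0.43, "y": -0.95, "wz": -0.4, "fingers": 0}
    - {"x": 0.43, "y": -0.95, "wz": -0.4, "fingers": 0}
    - {"x": 0.43, "y": -0.95, "fingers": 0}
    - {"x": 0.43, "y": -0.95, "fingers": 0}
    - {"x": 0.43, "y": -0.95, "fingers": 0}
    - {"x": 0.43, "y": -0.95, "fingers": 0}

```text
schema error: expected keys wx, wy, wz, x, y, z, fingers
```

Call:
drive_tool:
  increments:
    - {"wx": 0, "wy": 0, "wz": -0.4, "x": 0.43, "y": -0.95, "z": 0, "fingers": 0}
    - {"wx": 0, "wy": 0, "wz": -0.4, "x": 0.43, "y": -0.95, "z": 0, "fingers": 0}
    - {"wx": 0, "wy": 0, "wz": -0.4, "x": 0.43, "y": -0.95, "z": 0, "fingers": 0}
    - {"wx": 0, "wy": 0, "wz": -0.4, "x": 0.43, "y": -0.95, "z": 0, "fingers": 0}
    - {"wx": 0, "wy": 0, "wz": -0.4, "x": 0.43, "y": -0.95, "z": 0, "fingers": 0}
    - {"wx": 0, "wy": 0, "wz": -0.4, "x": 0.43, "y": -0.95, "z": 0, "fingers": 0}
    - {"wx": 0, "wy": 0, "wz": -0.4, "x": 0.43, "y": -0.95, "z": 0, "fingers": 0}
    - {"wx": 0, "wy": 0, "wz": -0.4, "x": 0.43, "y": -0.95, "z": 0, "fingers": 0}
    - {"wx": 0, "wy": 0, "wz": -0.4, "x": 0.43, "y": -0.95, "z": 0, "fingers": 0}
    - {"wx": 0, "wy": 0, "wz": -0.4, "x": 0.43, "y": -0.95, "z": 0, "fingers": 0}

```text
clock: 1.9
tool_pos: [0.302, 0.4442, 0.2477]
tcp_rot: [-0.0, 0.36, 0.933, 0.0]
force: [0.1, -0.3, 0.2]
grip_width: -0.0002
```

Call:
drive_tool:
  increments:
    - {"wx": 0, "wy": 0, "wz": -0.4, "x": 0.43, "y": -0.95, "z": 0, "fingers": 0}
    - {"wx": 0, "wy": 0, "wz": -0.4, "x": 0.43, "y": -0.95, "z": 0, "fingers": 0}
    - {"wx": 0, "wy": 0, "wz": -0.4, "x": 0.43, "y": -0.95, "z": 0, "fingers": 0}
    - {"wx": 0, "wy": 0, "wz": -0.4, "x": 0.43, "y": -0.95, "z": 0, "fingers": 0}
    - {"wx": 0, "wy": 0, "wz": -0.4, "x": 0.43, "y": -0.95, "z": 0, "fingers": 0}
    - {"wx": 0, "wy": 0, "wz": -0.4, "x": 0.43, "y": -0.95, "z": 0, "fingers": 0}
    - {"wx": 0, "wy": 0, "wz": -0.4, "x": 0.43, "y": -0.95, "z": 0, "fingers": 0}
    - {"wx": 0, "wy": 0, "wz": -0.4, "x": 0.43, "y": -0.95, "z": 0, "fingers": 0}
    - {"wx": 0, "wy": 0, "wz": -0.4, "x": 0.43, "y": -0.95, "z": 0, "fingers": 0}
    - {"wx": 0, "wy": 0, "wz": -0.4, "x": 0.43, "y": -0.95, "z": 0, "fingers": 0}

```text
clock: 2.9
tool_pos: [0.3904, 0.2458, 0.2492]
tcp_rot: [0.001, 0.545, 0.838, 0.002]
force: [-0.2, -0.4, 0.4]
grip_width: 0.0003
```

Call:
drive_tool:
  increments:
    - {"wx": 0, "wy": 0, "wz": -0.4, "x": 0.46, "y": -1, "z": 0, "fingers": 0}
    - {"wx": 0, "wy": 0, "wz": -0.4, "x": 0.46, "y": -1, "z": 0, "fingers": 0}
    - {"wx": 0, "wy": 0, "wz": -0.4, "x": 0.46, "y": -1, "z": 0, "fingers": 0}
    - {"wx": 0, "wy": 0, "wz": -0.4, "x": 0.46, "y": -1, "z": 0, "fingers": 0}
    - {"wx": 0, "wy": 0, "wz": -0.4, "x": 0.46, "y": -1, "z": 0, "fingers": 0}
    - {"wx": 0, "wy": 0, "wz": -0.2, "x": 0.46, "y": -1, "z": 0, "fingers": 0}
    - {"wx": 0, "wy": 0, "wz": 0, "x": 0.46, "y": -1, "z": 0, "fingers": 0}
    - {"wx": 0, "wy": 0, "wz": 0, "x": 0.46, "y": -1, "z": 0, "fingers": 0}
    - {"wx": 0, "wy": 0, "wz": 0, "x": 0.46, "y": -1, "z": 0, "fingers": 0}
    - {"wx": 0, "wy": 0, "wz": 0, "x": 0.46, "y": -1, "z": 0, "fingers": 0}

```text
clock: 3.9
tool_pos: [0.4849, 0.0368, 0.2511]
tcp_rot: [0.002, 0.638, 0.77, 0.003]
force: [-0.1, 0.3, 0.2]
grip_width: -0.0
```

Call:
drive_tool:
  increments:
    - {"wx": 0, "wy": 0, "wz": 0, "x": 0.46, "y": -0.95, "z": -1, "fingers": 0}
    - {"wx": 0, "wy": 0, "wz": 0, "x": 0.46, "y": -0.95, "z": -1, "fingers": 0}
    - {"wx": 0, "wy": 0, "wz": 0, "x": 0.46, "y": -0.95, "z": -1, "fingers": 0}
    - {"wx": 0, "wy": 0, "wz": 0, "x": 0.46, "y": -0.95, "z": -1, "fingers": 0}
    - {"wx": 0, "wy": 0, "wz": 0, "x": 0.46, "y": -0.95, "z": -1, "fingers": 0}
    - {"wx": 0, "wy": 0, "wz": 0, "x": 0.46, "y": -0.95, "z": -1, "fingers": 0}
    - {"wx": 0, "wy": 0, "wz": 0, "x": 0, "y": 0, "z": -1, "fingers": 0}
    - {"wx": 0, "wy": 0, "wz": 0, "x": 0, "y": 0, "z": -0.5, "fingers": 0}
    - {"wx": 0, "wy": 0, "wz": 0, "x": 0, "y": 0, "z": 0, "fingers": 0}
    - {"wx": 0, "wy": 0, "wz": 0, "x": 0, "y": 0, "z": 0, "fingers": 0}

```text
clock: 4.9
tool_pos: [0.5425, -0.0846, 0.098]
tcp_rot: [0.004, 0.639, 0.769, 0.005]
force: [-0.0, -0.5, 0.7]
grip_width: 0.0003
```

Call:
drive_tool:
  increments:
    - {"wx": 0, "wy": 0, "wz": 0, "x": 0.05, "y": 0.1, "z": -0.7, "fingers": 0}
    - {"wx": 0, "wy": 0, "wz": 0, "x": 0, "y": 0, "z": -0.6, "fingers": 0}
    - {"wx": 0, "wy": 0, "wz": 0, "x": 0, "y": 0, "z": -0.5, "fingers": 0}
    - {"wx": 0, "wy": 0, "wz": 0, "x": 0, "y": 0, "z": -0.4, "fingers": 0}
    - {"wx": 0, "wy": 0, "wz": 0, "x": 0, "y": 0, "z": -0.3, "fingers": 0}
    - {"wx": 0, "wy": 0, "wz": 0, "x": 0, "y": 0, "z": -0.1, "fingers": 0}
    - {"wx": 0, "wy": 0, "wz": 0, "x": 0, "y": 0, "z": 0, "fingers": 0}
    - {"wx": 0, "wy": 0, "wz": 0, "x": 0, "y": 0, "z": 0, "fingers": 0}
    - {"wx": 0, "wy": 0, "wz": 0, "x": 0, "y": 0, "z": 0, "fingers": 0}
    - {"wx": 0, "wy": 0, "wz": 0, "x": 0, "y": 0, "z": 0, "fingers": 0}

```text
clock: 5.9
tool_pos: [0.5446, -0.0816, 0.0445]
tcp_rot: [0.006, 0.638, 0.77, 0.006]
force: [-0.2, 0.8, -0.5]
grip_width: -0.0002
```

```bash
python3 - <<'E'
from h import *
s=bot.get_state();print(s['force'],s['tool_pos'])
a=shot('top')['frame'][180:300,220:360];b=shot('side')['frame'][150:270,260:400]
cv2.imwrite('pics/c2.png',np.hstack([cv2.resize(x,(400,343),interpolation=2) for x in(a,b)])[...,::-1])
E
```

```text
[-0.1866388   0.75002615 -0.50390779] [ 0.54463171 -0.08162618  0.04446665]
```

View pics/c2.png

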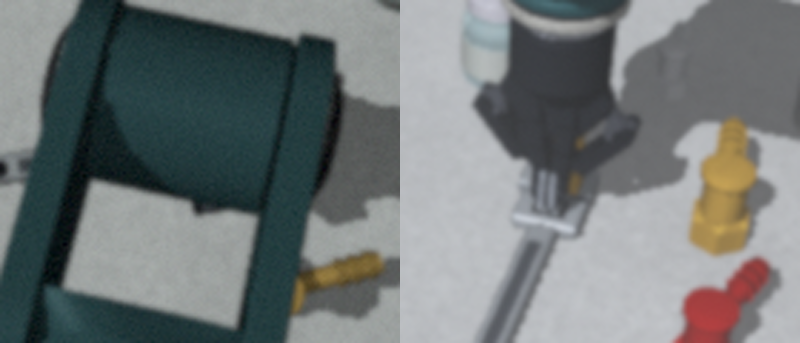

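The view shows the shut fingertips right above the head's worm, with the valve just beyond. Now pressing down slowly.

Call:
drive_tool:
  increments:
    - {"wx": 0, "wy": 0, "wz": 0, "x": 0, "y": 0, "z": -0.1, "fingers": 0}
    - {"wx": 0, "wy": 0, "wz": 0, "x": 0, "y": 0, "z": -0.1, "fingers": 0}
    - {"wx": 0, "wy": 0, "wz": 0, "x": 0, "y": 0, "z": -0.1, "fingers": 0}
    - {"wx": 0, "wy": 0, "wz": 0, "x": 0, "y": 0, "z": -0.05, "fingers": 0}
    - {"wx": 0, "wy": 0, "wz": 0, "x": 0, "y": 0, "z": -0.05, "fingers": 0}
    - {"wx": 0, "wy": 0, "wz": 0, "x": 0, "y": 0, "z": -0.05, "fingers": 0}
    - {"wx": 0, "wy": 0, "wz": 0, "x": 0, "y": 0, "z": -0.05, "fingers": 0}
    - {"wx": 0, "wy": 0, "wz": 0, "x": 0, "y": 0, "z": 0, "fingers": 0}
    - {"wx": 0, "wy": 0, "wz": 0, "x": 0, "y": 0, "z": 0, "fingers": 0}
    - {"wx": 0, "wy": 0, "wz": 0, "x": 0, "y": 0, "z": 0, "fingers": 0}

```text
clock: 7.0
tool_pos: [0.5449, -0.0817, 0.0357]
tcp_rot: [0.006, 0.638, 0.77, 0.006]
force: [-1.1, 1.4, 0.7]
grip_width: -0.0001
```

Call:
drive_tool:
  increments:
    - {"wx": 0, "wy": 0, "wz": 0, "x": 0, "y": 0, "z": -0.03, "fingers": 0}
    - {"wx": 0, "wy": 0, "wz": 0, "x": 0, "y": 0, "z": -0.03, "fingers": 0}
    - {"wx": 0, "wy": 0, "wz": 0, "x": 0, "y": 0, "z": -0.03, "fingers": 0}
    - {"wx": 0, "wy": 0, "wz": 0, "x": 0, "y": 0, "z": -0.03, "fingers": 0}
    - {"wx": 0, "wy": 0, "wz": 0, "x": 0, "y": 0, "z": -0.03, "fingers": 0}
    - {"wx": 0, "wy": 0, "wz": 0, "x": 0, "y": 0, "z": -0.03, "fingers": 0}
    - {"wx": 0, "wy": 0, "wz": 0, "x": 0, "y": 0, "z": -0.03, "fingers": 0}
    - {"wx": 0, "wy": 0, "wz": 0, "x": 0, "y": 0, "z": -0.03, "fingers": 0}
    - {"wx": 0, "wy": 0, "wz": 0, "x": 0, "y": 0, "z": -0.03, "fingers": 0}
    - {"wx": 0, "wy": 0, "wz": 0, "x": 0, "y": 0, "z": -0.03, "fingers": 0}

```text
clock: 8.0
tool_pos: [0.5451, -0.0817, 0.0352]
tcp_rot: [0.006, 0.638, 0.77, 0.006]
force: [-7.2, 2.0, 11.0]
grip_width: -0.0004
```

Call:
drive_tool:
  increments:
    - {"wx": 0, "wy": 0, "wz": 0, "x": 0.01, "y": -0.1, "z": -0.03, "fingers": 0}
    - {"wx": 0, "wy": 0, "wz": 0, "x": 0.015, "y": -0.1, "z": -0.03, "fingers": 0}
    - {"wx": 0, "wy": 0, "wz": 0, "x": 0.015, "y": -0.1, "z": -0.03, "fingers": 0}
    - {"wx": 0, "wy": 0, "wz": 0, "x": 0.015, "y": -0.1, "z": -0.03, "fingers": 0}
    - {"wx": 0, "wy": 0, "wz": 0, "x": 0.015, "y": -0.1, "z": -0.03, "fingers": 0}
    - {"wx": 0, "wy": 0, "wz": 0, "x": 0.015, "y": -0.1, "z": -0.03, "fingers": 0}
    - {"wx": 0, "wy": 0, "wz": 0, "x": 0.015, "y": -0.1, "z": -0.03, "fingers": 0}
    - {"wx": 0, "wy": 0, "wz": 0, "x": 0.015, "y": -0.1, "z": -0.03, "fingers": 0}
    - {"wx": 0, "wy": 0, "wz": 0, "x": 0.015, "y": -0.1, "z": -0.03, "fingers": 0}
    - {"wx": 0, "wy": 0, "wz": 0, "x": 0.015, "y": -0.1, "z": -0.03, "fingers": 0}

```text
clock: 9.0
tool_pos: [0.5493, -0.0976, 0.0357]
tcp_rot: [0.004, 0.638, 0.77, 0.01]
force: [-6.1, 3.6, 11.6]
grip_width: 0.0
```

Call:
drive_tool:
  increments:
    - {"wx": 0, "wy": 0, "wz": 0, "x": 0.01, "y": -0.1, "z": -0.03, "fingers": 0}
    - {"wx": 0, "wy": 0, "wz": 0, "x": 0.01, "y": -0.1, "z": -0.03, "fingers": 0}
    - {"wx": 0, "wy": 0, "wz": 0, "x": 0, "y": 0, "z": 0.2, "fingers": 0}
    - {"wx": 0, "wy": 0, "wz": 0, "x": -0.1, "y": 0.6, "z": 0, "fingers": 0}
    - {"wx": 0, "wy": 0, "wz": 0, "x": -0.1, "y": 0.4, "z": 0, "fingers": 0}
    - {"wx": 0, "wy": 0, "wz": 0, "x": 0, "y": 0, "z": 0, "fingers": 0}
    - {"wx": 0, "wy": 0, "wz": 0, "x": 0, "y": 0, "z": 0, "fingers": 0}
    - {"wx": 0, "wy": 0, "wz": 0, "x": 0, "y": 0, "z": -0.1, "fingers": 0}
    - {"wx": 0, "wy": 0, "wz": 0, "x": 0, "y": 0, "z": 0, "fingers": 0}
    - {"wx": 0, "wy": 0, "wz": 0, "x": 0, "y": 0, "z": 0, "fingers": 0}

```text
clock: 10.0
tool_pos: [0.5455, -0.0789, 0.0369]
tcp_rot: [0.003, 0.638, 0.77, 0.01]
force: [-0.2, 0.7, 0.6]
grip_width: 0.0002
```

```bash
python3 - <<'E'
from h import *
b=shot('side')['frame'][170:300,250:390]
cv2.imwrite('pics/c3.png',cv2.resize(b,None,fx=5,fy=4.6,interpolation=2)[...,::-1])
E
```

```text
(no output)
```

View pics/c3.png

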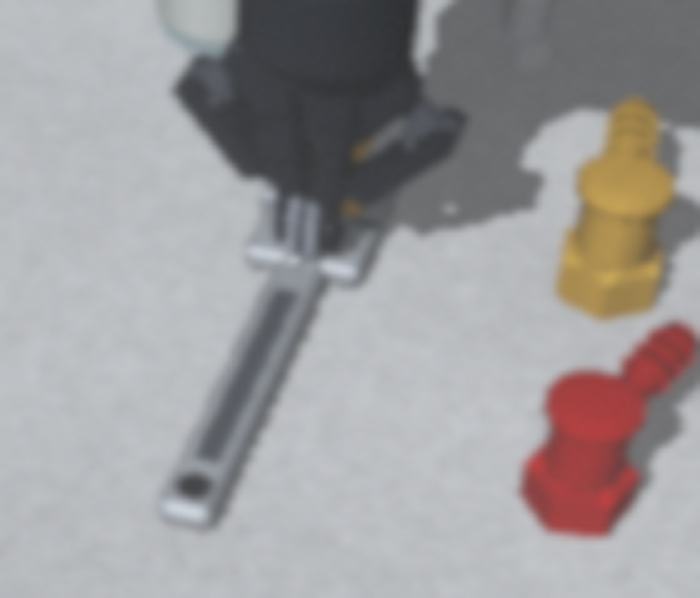

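Call:
drive_tool:
  increments:
    - {"wx": 0, "wy": 0, "wz": 0, "x": 0.0, "y": -0.1, "z": -0.05, "fingers": 0}
    - {"wx": 0, "wy": 0, "wz": 0, "x": -0.01, "y": 0, "z": -0.03, "fingers": 0}
    - {"wx": 0, "wy": 0, "wz": 0, "x": -0.01, "y": 0, "z": -0.03, "fingers": 0}
    - {"wx": 0, "wy": 0, "wz": 0, "x": 0, "y": -0.1, "z": -0.03, "fingers": 0}
    - {"wx": 0, "wy": 0, "wz": 0, "x": 0, "y": -0.1, "z": -0.03, "fingers": 0}
    - {"wx": 0, "wy": 0, "wz": 0, "x": 0, "y": -0.1, "z": -0.03, "fingers": 0}
    - {"wx": 0, "wy": 0, "wz": 0, "x": 0, "y": -0.1, "z": -0.03, "fingers": 0}
    - {"wx": 0, "wy": 0, "wz": 0, "x": 0, "y": -0.1, "z": -0.03, "fingers": 0}
    - {"wx": 0, "wy": 0, "wz": 0, "x": 0, "y": -0.1, "z": -0.03, "fingers": 0}
    - {"wx": 0, "wy": 0, "wz": 0, "x": 0, "y": -0.1, "z": -0.03, "fingers": 0}

```text
clock: 11.05
tool_pos: [0.547, -0.0913, 0.036]
tcp_rot: [0.002, 0.638, 0.77, 0.015]
force: [-1.1, 5.4, 4.6]
grip_width: -0.0002
```

Call:
drive_tool:
  increments:
    - {"wx": 0, "wy": 0, "wz": 0, "x": 0.0, "y": -0.1, "z": -0.03, "fingers": 0}
    - {"wx": 0, "wy": 0, "wz": 0, "x": 0.0, "y": -0.1, "z": -0.03, "fingers": 0}
    - {"wx": 0, "wy": 0, "wz": 0, "x": 0.0, "y": -0.1, "z": -0.03, "fingers": 0}
    - {"wx": 0, "wy": 0, "wz": 0, "x": 0, "y": 0, "z": 0.2, "fingers": 0}
    - {"wx": 0, "wy": 0, "wz": 0, "x": -0.1, "y": 0.6, "z": 0, "fingers": 0}
    - {"wx": 0, "wy": 0, "wz": 0, "x": -0.1, "y": 0.3, "z": 0, "fingers": 0}
    - {"wx": 0, "wy": 0, "wz": 0, "x": 0, "y": 0, "z": 0, "fingers": 0}
    - {"wx": 0, "wy": 0, "wz": 0, "x": 0, "y": 0, "z": -0.1, "fingers": 0}
    - {"wx": 0, "wy": 0, "wz": 0, "x": 0, "y": 0, "z": 0, "fingers": 0}
    - {"wx": 0, "wy": 0, "wz": 0, "x": 0, "y": 0, "z": 0, "fingers": 0}

```text
clock: 12.05
tool_pos: [0.5433, -0.0768, 0.0378]
tcp_rot: [0.002, 0.637, 0.77, 0.017]
force: [0.8, -0.2, 0.6]
grip_width: 0.0003
```

Call:
drive_tool:
  increments:
    - {"wx": -0.24, "wy": 0.25, "wz": 0, "x": 0.03, "y": -0.2, "z": 0, "fingers": 0}
    - {"wx": 0, "wy": 0, "wz": 0, "x": 0, "y": -0.05, "z": -0.08, "fingers": 0}
    - {"wx": 0, "wy": 0, "wz": 0, "x": 0, "y": 0, "z": -0.04, "fingers": 0}
    - {"wx": 0, "wy": 0, "wz": 0, "x": 0, "y": 0, "z": -0.04, "fingers": 0}
    - {"wx": 0, "wy": 0, "wz": 0, "x": 0, "y": -0.1, "z": -0.04, "fingers": 0}
    - {"wx": 0, "wy": 0, "wz": 0, "x": 0, "y": -0.1, "z": -0.04, "fingers": 0}
    - {"wx": 0, "wy": 0, "wz": 0, "x": 0.01, "y": -0.1, "z": -0.04, "fingers": 0}
    - {"wx": 0, "wy": 0, "wz": 0, "x": 0.01, "y": -0.1, "z": -0.04, "fingers": 0}
    - {"wx": 0, "wy": 0, "wz": 0, "x": 0.01, "y": -0.1, "z": -0.04, "fingers": 0}
    - {"wx": 0, "wy": 0, "wz": 0, "x": 0.01, "y": -0.1, "z": -0.04, "fingers": 0}

```text
clock: 13.05
tool_pos: [0.5455, -0.0882, 0.0355]
tcp_rot: [-0.004, 0.637, 0.77, 0.007]
force: [-9.7, 8.0, 16.6]
grip_width: -0.0002
```

Call:
drive_tool:
  increments:
    - {"wx": 0, "wy": 0, "wz": 0, "x": 0.01, "y": -0.1, "z": -0.04, "fingers": 0}
    - {"wx": 0, "wy": 0, "wz": 0, "x": 0.01, "y": -0.1, "z": -0.04, "fingers": 0}
    - {"wx": 0, "wy": 0, "wz": 0, "x": 0.01, "y": -0.1, "z": -0.04, "fingers": 0}
    - {"wx": 0, "wy": 0, "wz": 0, "x": 0.01, "y": -0.1, "z": -0.04, "fingers": 0}
    - {"wx": 0, "wy": 0, "wz": 0, "x": 0, "y": 0, "z": 0.2, "fingers": 0}
    - {"wx": 0, "wy": 0, "wz": 0, "x": -0.1, "y": 0.5, "z": 0, "fingers": 0}
    - {"wx": 0, "wy": 0, "wz": 0, "x": -0.1, "y": 0.3, "z": 0, "fingers": 0}
    - {"wx": 0, "wy": 0, "wz": 0, "x": 0, "y": 0, "z": 0, "fingers": 0}
    - {"wx": 0, "wy": 0, "wz": 0, "x": 0, "y": 0, "z": -0.1, "fingers": 0}
    - {"wx": 0, "wy": 0, "wz": 0, "x": 0, "y": 0, "z": 0, "fingers": 0}

```text
clock: 14.05
tool_pos: [0.5419, -0.0773, 0.0377]
tcp_rot: [-0.005, 0.637, 0.771, 0.01]
force: [-0.1, 0.7, -0.6]
grip_width: 0.0001
```

```bash
cat > ang.py <<'E'
from m import *
def run(tag):
  for c in('side','top'):
    p=shot(c,f'{c}_{tag}.png');W=cloud(p);P,_=axis(W,p['frame'])
    # handle strip only
    d=np.array([.1918,-.9814]);o=np.array([.5535,-.1332])
    import sys
    if len(sys.argv)>2:
        a=np.radians(float(sys.argv[2]));d=np.array([np.cos(a),np.sin(a)])
    for _ in range(4):
        t=(P[:,:2]-o)@d;s=(P[:,:2]-o)@np.array([-d[1],d[0]])
        k=(t<-.075)&(t>-.235)&(abs(s)<.03);H=P[k][:,:2]
        if len(H)<50: print(c,'few',len(H));break
        m=H.mean(0);d=np.linalg.svd(H-m,full_matrices=False)[2][0];d*=-np.sign(d[1]);o=m-d*((m-o)@d)
    else: print(c,len(H),np.degrees(np.arctan2(d[1],d[0])).round(2),'mid',m.round(4),'back',(m+(((H-m)@d).min())*d).round(4))
if __name__=='__main__':
    import sys;run(sys.argv[1])
E
sed -n 1,1p m.py >/dev/null; python3 ang.py a
python3 - <<'E'
import sys;sys.path.insert(0,'.')
from m import *
W=np.load('side.npy');fr=cv2.imread('pics/side1.png')[...,::-1].copy();P,_=axis(W,fr)
d=np.array([.1918,-.9814]);o=np.array([.5535,-.1332])
for _ in range(4):
  t=(P[:,:2]-o)@d;s=(P[:,:2]-o)@np.array([-d[1],d[0]]);H=P[(t<-.075)&(t>-.235)&(abs(s)<.03)][:,:2]
  m=H.mean(0);d=np.linalg.svd(H-m,full_matrices=False)[2][0];d*=-np.sign(d[1]);o=m-d*((m-o)@d)
print('ref side',np.degrees(np.arctan2(d[1],d[0])),m,m+(((H-m)@d).min())*d)
E
```

```text
side 631 -78.57 mid [0.5251 0.0204] back [0.5111 0.0893]
top 167 -69.37 mid [0.5146 0.0673] back [0.5075 0.086 ]
ref side -79.25603212814963 [0.52441031 0.02311859] [0.51117417 0.09287545]
```

Call:
drive_tool:
  increments:
    - {"wx": -0.04, "wy": 0.18, "wz": 0, "x": 0.1, "y": -0.35, "z": 0, "fingers": 0}
    - {"wx": 0, "wy": 0, "wz": 0, "x": 0, "y": 0, "z": -0.08, "fingers": 0}
    - {"wx": 0, "wy": 0, "wz": 0, "x": -0.01, "y": 0, "z": -0.03, "fingers": 0}
    - {"wx": 0, "wy": 0, "wz": 0, "x": -0.01, "y": 0, "z": -0.03, "fingers": 0}
    - {"wx": 0, "wy": 0, "wz": 0, "x": 0, "y": -0.1, "z": -0.04, "fingers": 0}
    - {"wx": 0, "wy": 0, "wz": 0, "x": 0, "y": -0.1, "z": -0.04, "fingers": 0}
    - {"wx": 0, "wy": 0, "wz": 0, "x": 0, "y": -0.1, "z": -0.04, "fingers": 0}
    - {"wx": 0, "wy": 0, "wz": 0, "x": 0, "y": -0.1, "z": -0.04, "fingers": 0}
    - {"wx": 0, "wy": 0, "wz": 0, "x": 0, "y": -0.1, "z": -0.04, "fingers": 0}
    - {"wx": 0, "wy": 0, "wz": 0, "x": 0, "y": -0.1, "z": -0.04, "fingers": 0}

```text
clock: 15.15
tool_pos: [0.5459, -0.0944, 0.0358]
tcp_rot: [-0.011, 0.637, 0.77, 0.006]
force: [-2.4, 5.3, 9.1]
grip_width: -0.0001
```

```bash
python3 -c "
from h import *
s=bot.get_state();print(s['force'],s['tool_pos'])"
```

```text
[-2.43768191  5.30998844  9.13791093] [ 0.54594129 -0.09435133  0.03584048]
```

Call:
drive_tool:
  increments:
    - {"wx": 0, "wy": 0, "wz": 0, "x": 0.0, "y": -0.1, "z": -0.04, "fingers": 0}
    - {"wx": 0, "wy": 0, "wz": 0, "x": 0.0, "y": -0.1, "z": -0.04, "fingers": 0}
    - {"wx": 0, "wy": 0, "wz": 0, "x": 0.0, "y": -0.1, "z": -0.04, "fingers": 0}
    - {"wx": 0, "wy": 0, "wz": 0, "x": 0.0, "y": -0.1, "z": -0.04, "fingers": 0}
    - {"wx": 0, "wy": 0, "wz": 0, "x": 0, "y": 0, "z": 0.2, "fingers": 0}
    - {"wx": 0, "wy": -0.12, "wz": 0, "x": -0.05, "y": 0.5, "z": 0, "fingers": 0}
    - {"wx": 0, "wy": 0, "wz": 0, "x": -0.05, "y": 0.3, "z": 0, "fingers": 0}
    - {"wx": 0, "wy": 0, "wz": 0, "x": 0, "y": 0, "z": 0, "fingers": 0}
    - {"wx": 0, "wy": 0, "wz": 0, "x": 0, "y": 0, "z": -0.1, "fingers": 0}
    - {"wx": 0, "wy": 0, "wz": 0, "x": 0, "y": 0, "z": 0, "fingers": 0}

```text
clock: 16.15
tool_pos: [0.5447, -0.083, 0.0375]
tcp_rot: [-0.006, 0.637, 0.771, 0.013]
force: [0.5, 0.5, -0.4]
grip_width: 0.0
```

Call:
drive_tool:
  increments:
    - {"wx": 0, "wy": 0, "wz": 0, "x": 0, "y": -0.1, "z": 0, "fingers": 0}
    - {"wx": 0, "wy": 0, "wz": 0, "x": 0, "y": 0, "z": -0.08, "fingers": 0}
    - {"wx": 0, "wy": 0, "wz": 0, "x": -0.01, "y": 0, "z": -0.03, "fingers": 0}
    - {"wx": 0, "wy": 0, "wz": 0, "x": -0.01, "y": 0, "z": -0.03, "fingers": 0}
    - {"wx": 0, "wy": 0, "wz": 0, "x": 0, "y": -0.1, "z": -0.04, "fingers": 0}
    - {"wx": 0, "wy": 0, "wz": 0, "x": 0, "y": -0.1, "z": -0.04, "fingers": 0}
    - {"wx": 0, "wy": 0, "wz": 0, "x": 0, "y": -0.1, "z": -0.04, "fingers": 0}
    - {"wx": 0, "wy": 0, "wz": 0, "x": 0, "y": -0.1, "z": -0.04, "fingers": 0}
    - {"wx": 0, "wy": 0, "wz": 0, "x": 0, "y": -0.1, "z": -0.04, "fingers": 0}
    - {"wx": 0, "wy": 0, "wz": 0, "x": 0, "y": -0.1, "z": -0.04, "fingers": 0}

```text
clock: 17.15
tool_pos: [0.5466, -0.0937, 0.0359]
tcp_rot: [-0.007, 0.637, 0.771, 0.018]
force: [-2.6, 8.7, 9.9]
grip_width: -0.0001
```

Call:
drive_tool:
  increments:
    - {"wx": 0, "wy": 0, "wz": 0, "x": 0.0, "y": -0.1, "z": -0.04, "fingers": 0}
    - {"wx": 0, "wy": 0, "wz": 0, "x": 0.0, "y": -0.1, "z": -0.04, "fingers": 0}
    - {"wx": 0, "wy": 0, "wz": 0, "x": 0.0, "y": -0.1, "z": -0.04, "fingers": 0}
    - {"wx": 0, "wy": 0, "wz": 0, "x": 0.0, "y": -0.06, "z": -0.04, "fingers": 0}
    - {"wx": 0, "wy": 0, "wz": 0, "x": 0, "y": -0.05, "z": -0.04, "fingers": 0}
    - {"wx": 0, "wy": 0, "wz": 0, "x": 0, "y": -0.05, "z": -0.04, "fingers": 0}
    - {"wx": 0, "wy": 0, "wz": 0, "x": 0, "y": -0.05, "z": -0.04, "fingers": 0}
    - {"wx": 0, "wy": 0, "wz": 0, "x": 0, "y": -0.05, "z": -0.04, "fingers": 0}
    - {"wx": 0, "wy": 0, "wz": 0, "x": 0, "y": -0.05, "z": -0.04, "fingers": 0}
    - {"wx": 0, "wy": 0, "wz": 0, "x": 0, "y": -0.05, "z": -0.04, "fingers": 0}

```text
clock: 18.15
tool_pos: [0.5476, -0.0975, 0.0357]
tcp_rot: [-0.014, 0.637, 0.771, 0.026]
force: [-6.4, 11.3, 13.5]
grip_width: -0.0002
```

Call:
drive_tool:
  increments:
    - {"wx": 0, "wy": 0, "wz": 0, "x": 0, "y": 0, "z": 0.3, "fingers": 0}
    - {"wx": -0.58, "wy": 0.12, "wz": 0, "x": 0, "y": 0, "z": 0.6, "fingers": 0}
    - {"wx": 0, "wy": 0, "wz": 0, "x": 0, "y": 0, "z": 1, "fingers": 0}
    - {"wx": 0, "wy": 0, "wz": 0, "x": 0, "y": 0, "z": 1, "fingers": 0}
    - {"wx": 0, "wy": 0, "wz": 0, "x": -0.8, "y": 1, "z": 1, "fingers": 0}
    - {"wx": 0, "wy": 0, "wz": 0, "x": -0.8, "y": 1, "z": 0, "fingers": 0}
    - {"wx": 0, "wy": 0, "wz": 0, "x": -0.8, "y": 1, "z": 0, "fingers": 0}
    - {"wx": 0, "wy": 0, "wz": 0, "x": -0.8, "y": 1, "z": 0, "fingers": 0}
    - {"wx": 0, "wy": 0, "wz": 0, "x": -0.8, "y": 1, "z": 0, "fingers": 0}
    - {"wx": 0, "wy": 0, "wz": 0, "x": 0, "y": 0, "z": 0, "fingers": 0}

```text
clock: 19.15
tool_pos: [0.4643, 0.0043, 0.1176]
tcp_rot: [0.001, 0.638, 0.77, -0.001]
force: [0.1, 0.5, -0.4]
grip_width: 0.0
```

```bash
python3 ang.py b; python3 - <<'E'
import cv2,numpy as np
a=cv2.imread('pics/top_b.png')[190:260,200:350];b=cv2.imread('pics/side_b.png')[170:300,260:380]
cv2.imwrite('pics/c4.png',np.hstack([cv2.resize(a,(500,233),interpolation=2),cv2.resize(b,(215,233),interpolation=2)]))
E
```

```text
side 624 -78.56 mid [0.5252 0.0209] back [0.5115 0.0887]
top 236 -83.74 mid [ 0.5366 -0.0235] back [0.5314 0.024 ]
```

View pics/c4.png

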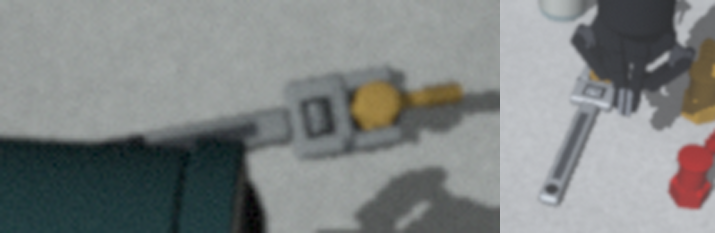

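The top crop shows the jaws hugging the nut, with the sliding jaw at about (375,75) now level with the head. I'll measure it.

```bash
python3 - <<'E'
from h import *
def jw(W,fr,o,deg):
    a=np.radians(deg);d=np.array([np.cos(a),np.sin(a)]);n=np.array([-d[1],d[0]])
    q=W[(W[...,2]>.007)&(W[...,2]<.022)&(cv2.cvtColor(fr,cv2.COLOR_RGB2HSV)[...,1]<60)]
    t=(q[:,:2]-o)@d;s=(q[:,:2]-o)@n
    for lo,hi in((-.06,-.022),(-.015,.012)):
        k=(t>lo)&(t<hi)&(abs(s)<.05);print((np.percentile(s[k],[1,3,97,99])*1e3).round(1),k.sum())
f=lambda n:cv2.imread('pics/'+n)[...,::-1].copy()
jw(np.load('top.npy'),f('top1.png'),np.array([.5535,-.1332]),-78.95)
p=shot('top');jw(cloud(p),p['frame'],np.array([.5252,.0209])+.158*np.array([np.cos(np.radians(-78.56)),np.sin(np.radians(-78.56))]),-78.56)
E
```

```text
[-26.1 -25.2  26.9  28.5] 393
[-26.4 -26.   34.1  34.5] 126
[-27.2 -26.   25.2  26.5] 386
[-27.5 -27.1  25.1  25.9] 113
```

Call:
drive_tool:
  increments:
    - {"wx": 0, "wy": 0, "wz": 0, "x": 0.83, "y": -0.93, "z": 0, "fingers": 0}
    - {"wx": 0, "wy": 0, "wz": 0, "x": 0.83, "y": -0.93, "z": 0, "fingers": 0}
    - {"wx": 0, "wy": 0, "wz": 0, "x": 0.83, "y": -0.93, "z": -0.5, "fingers": 0}
    - {"wx": 0, "wy": 0, "wz": 0, "x": 0.83, "y": -0.93, "z": -0.8, "fingers": 0}
    - {"wx": 0, "wy": 0, "wz": 0, "x": 0.83, "y": -0.93, "z": -0.8, "fingers": 0}
    - {"wx": 0, "wy": 0, "wz": 0, "x": 0, "y": 0, "z": -0.8, "fingers": 0}
    - {"wx": 0, "wy": 0, "wz": 0, "x": 0, "y": 0, "z": -0.6, "fingers": 0}
    - {"wx": 0, "wy": 0, "wz": 0, "x": 0, "y": 0, "z": -0.3, "fingers": 0}
    - {"wx": 0, "wy": 0, "wz": 0, "x": 0, "y": 0, "z": 0, "fingers": 0}
    - {"wx": 0, "wy": 0, "wz": 0, "x": 0, "y": 0, "z": 0, "fingers": 0}

```text
clock: 20.3
tool_pos: [0.554, -0.0997, 0.0378]
tcp_rot: [0.001, 0.641, 0.768, -0.002]
force: [0.4, 0.5, -0.5]
grip_width: 0.0001
```

Call:
drive_tool:
  increments:
    - {"wx": 0, "wy": 0, "wz": 0, "x": -0.35, "y": 0.55, "z": 0, "fingers": 0}
    - {"wx": 0, "wy": 0, "wz": 0, "x": 0, "y": 0, "z": -0.06, "fingers": 0}
    - {"wx": 0, "wy": 0, "wz": 0, "x": -0.01, "y": 0, "z": -0.04, "fingers": 0}
    - {"wx": 0, "wy": 0, "wz": 0, "x": -0.01, "y": 0, "z": -0.03, "fingers": 0}
    - {"wx": 0, "wy": 0, "wz": 0, "x": 0, "y": -0.06, "z": -0.04, "fingers": 0}
    - {"wx": 0, "wy": 0, "wz": 0, "x": 0, "y": -0.06, "z": -0.04, "fingers": 0}
    - {"wx": 0, "wy": 0, "wz": 0, "x": 0, "y": -0.06, "z": -0.05, "fingers": 0}
    - {"wx": 0, "wy": 0, "wz": 0, "x": 0, "y": -0.06, "z": -0.05, "fingers": 0}
    - {"wx": 0, "wy": 0, "wz": 0, "x": 0, "y": -0.06, "z": -0.05, "fingers": 0}
    - {"wx": 0, "wy": 0, "wz": 0, "x": 0, "y": -0.06, "z": -0.05, "fingers": 0}

```text
clock: 21.3
tool_pos: [0.5476, -0.092, 0.0356]
tcp_rot: [0.001, 0.64, 0.768, 0.002]
force: [-9.4, 11.7, 16.5]
grip_width: -0.0001
```

Call:
drive_tool:
  increments:
    - {"wx": 0, "wy": 0, "wz": 0, "x": 0, "y": -0.06, "z": -0.05, "fingers": 0}
    - {"wx": 0, "wy": 0, "wz": 0, "x": 0, "y": -0.06, "z": -0.05, "fingers": 0}
    - {"wx": 0, "wy": 0, "wz": 0, "x": 0, "y": -0.06, "z": -0.05, "fingers": 0}
    - {"wx": 0, "wy": 0, "wz": 0, "x": 0, "y": -0.06, "z": -0.05, "fingers": 0}
    - {"wx": 0, "wy": 0, "wz": 0, "x": 0, "y": -0.06, "z": -0.05, "fingers": 0}
    - {"wx": 0, "wy": 0, "wz": 0, "x": 0, "y": -0.06, "z": -0.05, "fingers": 0}
    - {"wx": 0, "wy": 0, "wz": 0, "x": 0, "y": -0.06, "z": -0.05, "fingers": 0}
    - {"wx": 0, "wy": 0, "wz": 0, "x": 0, "y": -0.06, "z": -0.05, "fingers": 0}
    - {"wx": 0, "wy": 0, "wz": 0, "x": 0, "y": -0.06, "z": -0.05, "fingers": 0}
    - {"wx": 0, "wy": 0, "wz": 0, "x": 0, "y": -0.06, "z": -0.05, "fingers": 0}

```text
clock: 22.3
tool_pos: [0.5482, -0.0948, 0.0357]
tcp_rot: [-0.008, 0.64, 0.768, 0.01]
force: [-9.5, 13.3, 18.1]
grip_width: 0.0
```

Call:
drive_tool:
  increments:
    - {"wx": 0, "wy": 0, "wz": 0, "x": 0, "y": 0, "z": 0.4, "fingers": 0}
    - {"wx": -0.26, "wy": 0, "wz": 0, "x": 0, "y": 0, "z": 1, "fingers": 0}
    - {"wx": 0, "wy": 0, "wz": 0, "x": -0.5, "y": 0.8, "z": 0.5, "fingers": 0}
    - {"wx": 0, "wy": 0, "wz": 0, "x": -0.6, "y": 1, "z": 0, "fingers": 0}
    - {"wx": 0, "wy": 0, "wz": 0, "x": -0.6, "y": 1, "z": 0, "fingers": 0}
    - {"wx": 0, "wy": 0, "wz": 0, "x": -0.6, "y": 1, "z": 0, "fingers": 0}
    - {"wx": 0, "wy": 0, "wz": 0, "x": -0.6, "y": 0.8, "z": 0, "fingers": 0}
    - {"wx": 0, "wy": 0, "wz": 0, "x": -0.1, "y": 0.1, "z": 0, "fingers": 0}
    - {"wx": 0, "wy": 0, "wz": 0, "x": 0, "y": 0, "z": 0, "fingers": 0}
    - {"wx": 0, "wy": 0, "wz": 0, "x": 0, "y": 0, "z": 0, "fingers": 0}

```text
clock: 23.3
tool_pos: [0.4874, -0.0004, 0.0768]
tcp_rot: [0.002, 0.641, 0.767, 0.0]
force: [0.9, 0.1, -0.2]
grip_width: 0.0002
```

Call:
drive_tool:
  increments:
    - {"wx": 0, "wy": 0, "wz": 0, "x": 0, "y": 0.2, "z": -0.7, "fingers": 0}
    - {"wx": 0, "wy": 0, "wz": 0, "x": 0, "y": 0, "z": -0.7, "fingers": 0}
    - {"wx": 0, "wy": 0, "wz": 0, "x": 0, "y": 0, "z": -0.6, "fingers": 0}
    - {"wx": 0, "wy": 0, "wz": 0, "x": 0, "y": 0, "z": -0.4, "fingers": 0}
    - {"wx": 0, "wy": 0, "wz": 0, "x": 0, "y": 0, "z": -0.2, "fingers": 0}
    - {"wx": 0, "wy": 0, "wz": 0, "x": 0, "y": 0, "z": 0, "fingers": 0}
    - {"wx": 0, "wy": 0, "wz": 0, "x": 0, "y": 0, "z": 0, "fingers": 0}
    - {"wx": 0, "wy": 0, "wz": 0, "x": 0, "y": 0, "z": 0, "fingers": 0}
    - {"wx": 0, "wy": 0, "wz": 0, "x": 0, "y": 0, "z": 0, "fingers": 0}
    - {"wx": 0, "wy": 0, "wz": 0, "x": 0, "y": 0, "z": 0, "fingers": 0}

```text
clock: 24.3
tool_pos: [0.488, 0.0021, 0.0192]
tcp_rot: [0.001, 0.642, 0.767, -0.0]
force: [0.2, -0.9, 0.7]
grip_width: -0.0003
```

Call:
drive_tool:
  increments:
    - {"wx": 0, "wy": 0, "wz": 0, "x": 0.2, "y": 0.1, "z": 0.15, "fingers": 0}
    - {"wx": 0, "wy": 0, "wz": 0, "x": 0.2, "y": 0.05, "z": 0, "fingers": 0}
    - {"wx": 0, "wy": 0, "wz": 0, "x": 0.15, "y": 0.03, "z": 0, "fingers": 0}
    - {"wx": 0, "wy": 0, "wz": 0, "x": 0.1, "y": 0.02, "z": 0, "fingers": 0}
    - {"wx": 0, "wy": 0, "wz": 0, "x": 0.1, "y": 0.02, "z": 0, "fingers": 0}
    - {"wx": 0, "wy": 0, "wz": -0.15, "x": 0.15, "y": 0.05, "z": 0, "fingers": 0}
    - {"wx": 0, "wy": 0, "wz": -0.15, "x": 0.15, "y": 0.05, "z": 0, "fingers": 0}
    - {"wx": 0, "wy": 0, "wz": -0.15, "x": 0.15, "y": 0.05, "z": 0, "fingers": 0}
    - {"wx": 0, "wy": 0, "wz": -0.15, "x": 0.15, "y": 0.05, "z": 0, "fingers": 0}
    - {"wx": 0, "wy": 0, "wz": -0.15, "x": 0.15, "y": 0.05, "z": 0, "fingers": 0}

```text
clock: 25.3
tool_pos: [0.5186, 0.0116, 0.0231]
tcp_rot: [-0.0, 0.673, 0.74, -0.003]
force: [-6.6, -3.6, 5.4]
grip_width: 0.0004
```

```bash
python3 ang.py c; python3 - <<'E'
import cv2,numpy as np
a=cv2.imread('pics/top_c.png')[190:260,200:350];b=cv2.imread('pics/side_c.png')[170:300,260:380]
cv2.imwrite('pics/c5.png',np.hstack([cv2.resize(a,(400,187),interpolation=2),cv2.resize(b,(172,187),interpolation=2)]))
E
```

```text
side 466 -89.13 mid [0.5345 0.046 ] back [0.5338 0.0922]
top few 12
```

View pics/c5.png

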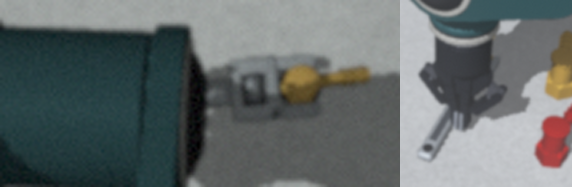

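Call:
drive_tool:
  increments:
    - {"wx": 0, "wy": 0, "wz": -0.33, "x": 0.24, "y": 0.06, "z": 0, "fingers": 0}
    - {"wx": 0, "wy": 0, "wz": -0.33, "x": 0.25, "y": 0.05, "z": 0, "fingers": 0}
    - {"wx": 0, "wy": 0, "wz": -0.33, "x": 0.25, "y": 0.04, "z": 0, "fingers": 0}
    - {"wx": 0, "wy": 0, "wz": -0.33, "x": 0.25, "y": 0.03, "z": 0, "fingers": 0}
    - {"wx": 0, "wy": 0, "wz": -0.33, "x": 0.25, "y": 0.02, "z": 0, "fingers": 0}
    - {"wx": 0, "wy": 0, "wz": -0.33, "x": 0.25, "y": 0.01, "z": 0, "fingers": 0}
    - {"wx": 0, "wy": 0, "wz": -0.33, "x": 0.25, "y": 0, "z": 0, "fingers": 0}
    - {"wx": 0, "wy": 0, "wz": -0.33, "x": 0.25, "y": -0.01, "z": 0, "fingers": 0}
    - {"wx": 0, "wy": 0, "wz": -0.33, "x": 0.25, "y": -0.02, "z": 0, "fingers": 0}
    - {"wx": 0, "wy": 0, "wz": -0.33, "x": 0.25, "y": -0.03, "z": 0, "fingers": 0}

```text
clock: 26.4
tool_pos: [0.5665, 0.0166, 0.0232]
tcp_rot: [-0.007, 0.791, 0.611, -0.007]
force: [-7.1, 3.6, 6.2]
grip_width: -0.0002
```

Call:
drive_tool:
  increments:
    - {"wx": 0, "wy": 0, "wz": -0.3, "x": 0.26, "y": -0.02, "z": 0, "fingers": 0}
    - {"wx": 0, "wy": 0, "wz": -0.33, "x": 0.26, "y": -0.03, "z": 0, "fingers": 0}
    - {"wx": 0, "wy": 0, "wz": -0.33, "x": 0.26, "y": -0.04, "z": 0, "fingers": 0}
    - {"wx": 0, "wy": 0, "wz": -0.33, "x": 0.26, "y": -0.05, "z": 0, "fingers": 0}
    - {"wx": 0, "wy": 0, "wz": -0.33, "x": 0.26, "y": -0.06, "z": 0, "fingers": 0}
    - {"wx": 0, "wy": 0, "wz": -0.33, "x": 0.25, "y": -0.07, "z": 0, "fingers": 0}
    - {"wx": 0, "wy": 0, "wz": -0.33, "x": 0.25, "y": -0.08, "z": 0, "fingers": 0}
    - {"wx": 0, "wy": 0, "wz": -0.33, "x": 0.25, "y": -0.09, "z": 0, "fingers": 0}
    - {"wx": 0, "wy": 0, "wz": -0.33, "x": 0.24, "y": -0.1, "z": 0, "fingers": 0}
    - {"wx": 0, "wy": 0, "wz": 0, "x": 0, "y": 0, "z": 0, "fingers": 0}

```text
clock: 27.4
tool_pos: [0.611, 0.0078, 0.0234]
tcp_rot: [-0.013, 0.877, 0.479, -0.011]
force: [0.2, 0.7, 1.7]
grip_width: -0.0002
```

Call:
drive_tool:
  increments:
    - {"wx": 0, "wy": 0, "wz": 0, "x": -0.2, "y": 0.1, "z": 0, "fingers": 0}
    - {"wx": 0, "wy": 0, "wz": 0, "x": -0.5, "y": 0.25, "z": 0, "fingers": 0}
    - {"wx": 0, "wy": 0, "wz": 0, "x": -0.8, "y": 0.4, "z": 0, "fingers": 0}
    - {"wx": 0, "wy": 0, "wz": 0, "x": -0.5, "y": 0.2, "z": 0.6, "fingers": 0}
    - {"wx": 0, "wy": 0, "wz": 0, "x": -0.5, "y": 0.5, "z": 1, "fingers": 0}
    - {"wx": 0, "wy": 0, "wz": 0, "x": -0.8, "y": 1, "z": 1, "fingers": 0}
    - {"wx": 0, "wy": 0, "wz": 0, "x": -0.8, "y": 1, "z": 1, "fingers": 0}
    - {"wx": 0, "wy": 0, "wz": 0, "x": -0.8, "y": 1, "z": 1, "fingers": 0}
    - {"wx": 0, "wy": 0, "wz": 0, "x": -0.8, "y": 1, "z": 1, "fingers": 0}
    - {"wx": 0, "wy": 0, "wz": 0, "x": -0.8, "y": 1, "z": 1, "fingers": 0}

```text
clock: 28.4
tool_pos: [0.4687, 0.1411, 0.154]
tcp_rot: [-0.015, 0.878, 0.478, -0.014]
force: [0.7, 0.6, 0.5]
grip_width: -0.0003
```

Call:
drive_tool:
  increments:
    - {"wx": 0, "wy": 0, "wz": 0, "x": -0.8, "y": 1, "z": 0, "fingers": 0}
    - {"wx": 0, "wy": 0, "wz": 0, "x": -0.8, "y": 1, "z": 0, "fingers": 0}
    - {"wx": 0, "wy": 0, "wz": 0, "x": -0.5, "y": 1, "z": 0, "fingers": 0}
    - {"wx": 0, "wy": 0, "wz": 0, "x": -0.5, "y": 1, "z": 0, "fingers": 0}
    - {"wx": 0, "wy": 0, "wz": 0, "x": -0.5, "y": 1, "z": 0, "fingers": 0}
    - {"wx": 0, "wy": 0, "wz": 0, "x": 0, "y": 1, "z": 0, "fingers": 0}
    - {"wx": 0, "wy": 0, "wz": 0, "x": 0, "y": 1, "z": 0, "fingers": 0}
    - {"wx": 0, "wy": 0, "wz": 0, "x": 0, "y": 1, "z": 0, "fingers": 0}
    - {"wx": 0, "wy": 0, "wz": 0, "x": 0, "y": 0, "z": 0, "fingers": 0}
    - {"wx": 0, "wy": 0, "wz": 0, "x": 0, "y": 0, "z": 0, "fingers": 0}

```text
clock: 29.4
tool_pos: [0.3946, 0.309, 0.1557]
tcp_rot: [-0.014, 0.877, 0.481, -0.009]
force: [0.8, 0.2, -0.1]
grip_width: 0.0002
```

```bash
sed -i 's/<.66)/<.72)/' m.py; python3 ang.py d -121; python3 - <<'E'
from h import *
W=cloud(shot('top'));p=shot('top')
a=p['frame'][170:260,230:350];cv2.imwrite('pics/c6.png',cv2.resize(a,None,fx=5,fy=5,interpolation=2)[...,::-1])
E
```

```text
Traceback (most recent call last):
  File "ang.py", line 17, in <module>
    import sys;run(sys.argv[1])
               ~~~^^^^^^^^^^^^^
  File "ang.py", line 4, in run
    p=shot(c,f'{c}_{tag}.png');W=cloud(p);P,_=axis(W,p['frame'])
                                              ~~~~^^^^^^^^^^^^^^
  File "m.py", line 7, in axis
    k=1+np.argmax(s[1:,4]);P=W[l==k]
        ~~~~~~~~~^^^^^^^^^
ValueError: attempt to get argmax of an empty sequence
```

View pics/c6.png

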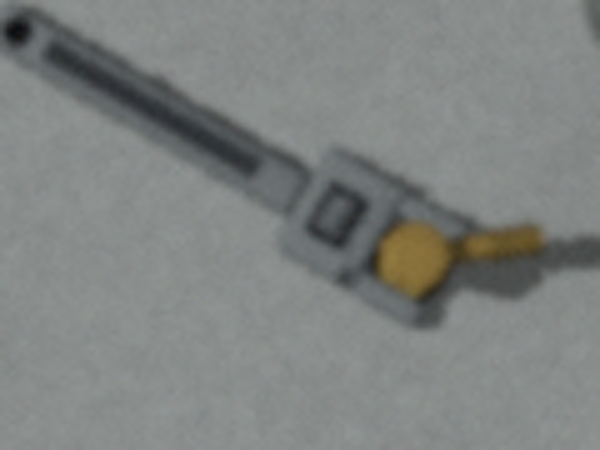

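The picture shows the wrench swung clockwise, jaws around the nut at (413,258), and handle end at (15,30).

```bash
sed -i "s/('side','top')/('top',)/" ang.py; python3 ang.py e -121; python3 - <<'E'
from m import *
p=shot('top');W=cloud(p);P,_=axis(W,p['frame'])
a=np.radians(-121)
o=np.array([.557,-.1345])
d=np.array([np.cos(a),np.sin(a)])
for _ in range(4):
  t=(P[:,:2]-o)@d;n=np.array([-d[1],d[0]]);s=(P[:,:2]-o)@n;H=P[(t<-.075)&(abs(s)<.03)][:,:2]
  m=H.mean(0);d=np.linalg.svd(H-m,full_matrices=False)[2][0];d*=-np.sign(d[1]);o=m-d*((m-o)@d)
n=np.array([-d[1],d[0]]);t=(P[:,:2]-o)@d;s=(P[:,:2]-o)@n
print(np.degrees(np.arctan2(d[1],d[0])),'origin',o+d*(t.min()+.229))
k=t>t.min()+.215;print('jaw',np.percentile(s[k],[2,98]),'len',np.ptp(t),'z',P[:,2].max())
for c in('soap','mug','jar'):
  for b in bot.boxes_of(p,c)[:1]: print(c,np.round(b['bbox']))
print(bot.get_state()['clock'])
E
```

```text
top 655 -119.19 mid [ 0.6289 -0.0039] back [0.6661 0.0627]
-119.25031662283274 origin [ 0.55455525 -0.13680401]
jaw [-0.02615619  0.02682021] len 0.24229636472725016 z 0.023424911573466965
soap [150.  99. 185. 139.]
mug [383. 284. 432. 333.]
jar [346. 146. 382. 183.]
29.8
```

```bash
python3 - <<'E'
from h import *
p=shot('top');W=cloud(p);fr=p['frame']
y=(cv2.cvtColor(fr,cv2.COLOR_RGB2HSV)[...,1]>90)&(abs(W[...,0]-.557)<.03)&(abs(W[...,1]+.135)<.03)
for lo,hi in((.046,.056),):
  k=y&(W[...,2]>lo)&(W[...,2]<hi);v,u=np.nonzero(k);Q=W[k]
  print(k.sum(),np.median(Q[:,2]),(u.min(),u.max(),v.min(),v.max()),Q[:,:2].mean(0),np.percentile(Q[:,:2],[3,97],axis=0))
  (cx,cy),r=cv2.minEnclosingCircle(Q[:,:2].astype(np.float32));print(cx,cy,r)
E
```

```text
130 0.05005033019686688 (np.int64(307), np.int64(319), np.int64(215), np.int64(227)) [ 0.5555212  -0.13488126] [[ 0.54359145 -0.14662236]
 [ 0.56813911 -0.12203513]]
0.5560441613197327 -0.13499139249324799 0.01476230937987566
```

```bash
python3 -c "
from bench import bot
print(bot.sign_off())"
```

```text
the job is handed in; nothing more can be done
None
```

I closed the wrench on the nut, swung it about 40° clockwise, and handed the job in. That is short of the nominal 45° but inside the 35 to 55° window. The clock stood at about 30 s of the 72 s allowed, and sign-off reports no verdict.

**Closing the jaw:** I rolled the worm shut in five strokes, then made one more to check. On that last stroke it stalled, with the drag rising from about 5 N to 13 N. In the top camera the sliding jaw's outer edge came in by about 9 mm, to 25.5 mm from the centre line. It should sit at 27 mm when shut, so the 1.5 mm difference is at the limit of the measurement.

**Swinging the handle:** I pushed the handle with the shut fingers instead of gripping it, because the fixed 60 N grip could have broken the 40 N limit. The forces I read never passed about 27 N on the worm and 10 N on the handle.

**Final checks (top camera):**

| Check | Measured | Allowed |
|---|---|---|
| Nut turn, from the wrench's angle | about 40.5° (0.71 rad) | 0.61 to 0.96 rad |
| Wrench origin to nut axis | about 2 mm | under 6 mm |
| Jaws' outer width (54 mm if shut on the nut) | about 53 mm | opening under 31 mm |

- **Surroundings:** the mug and jar look unmoved. The soap's box shifted by up to 4 pixels, which I put down to detector noise because the arm never came near it. The robot is clear of everything.
- **What disagreed:** mid-swing, the side camera read about 3° more turn than the arm's own position. The handle was partly hidden then, so I did not use that reading. At the end the arm hid the wrench from the side camera, so the final numbers come from the top camera alone. The arm's own position suggested about 42°.

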